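# Lock the open dosing-pump cover with the slot key

## Task

One of the two grey dosing pumps still has its blue cover screw open. Take the orange slot key out of its white holder, use it to turn that screw clockwise until it is fully home with its slot in line with the green marks, and stand the key back upright in its holder. Leave the other pump's screw closed.

Things in the scene. Friction and masses are not known exactly. Their poses are not given: they have to be found in the camera images.
- key_grip (a point): Centre of the grip of a 98 mm tall, 150 g key upright in a fixed holder. Orange grip 40 (key x) x 24 (y) x 56 mm: pinch the 24 mm. Steel blade 40 (x) x 4 (y) x 22 mm, tip 70 mm below this point. A 76 mm collar (underside 32 mm below) rests on the rim of the white holder, 45 mm tall, 56 mm square inside: the key goes back where it began, 8 mm play, any yaw.
- open_screw_top (a point): Top centre of the blue screw to turn, 63 mm above the table, in the white cover of its pump (fixed 130 x 120 mm grey box). Head 54 mm wide; slot 14.5 mm wide, 12 mm deep, open-ended, yellow floor. The point turns with the head: x along the slot, z up. The blade has 15 degrees free play either way: turn the key that far beyond the slot's final direction.
- open_screw (a joint): Angle of that screw, rad: 0 is closed (fully home, on a hard stop, slot in line with the two green marks on the cover); negative is open. Grows clockwise seen from above. Starts between -1.15 and -0.75, at least 40 degrees off the marks; light friction (0.08 N m), stays where left.
- shut_screw (a joint): Angle of the same kind of screw on the other pump, which is closed already (0): leave it so.
There are look-alikes about, which are no part of the job. What is shaped like the part that bears open_screw_top but purple is not meant.

How it is judged:
By the outcome, as a careful person would: the job done as asked, in the order asked, and still so for the second after the job is handed in, with the robot touching nothing.
It also fails if it takes over 51 s, if anything falls off the work surface, if the arm or the gripper's body presses on something with over 40 N, if the wrist force passes 120 N, or if a joint passes its speed limit or range.

## Robot

A 6-joint arm with a two-finger parallel gripper is mounted at the origin on the work surface. World frame = base frame: x ahead of the robot, y to its left, z up, the work surface at z = 0. Lengths are in m, angles in rad, forces in N, time in s.
With the tool pointing down it reaches from about 0.25 to 0.725 m from the base axis. Payload 4 kg.
Tool frame: the origin (TCP) lies on the centre line of the jaws, within the pads' length; the fingertips stand 17 mm ahead of it and the grasp point (between the pads) lies 2 mm behind it; z points along the fingers, y is the line along which they close (so a half turn about z gives the same grasp; the last joint's range is limited). The gripper opens to 85 mm and grips with 20 to 120 N. Pads are 22 mm wide; open, the fingers measure 114 mm over their backs; the gripper's body (76 mm by 85 mm) begins 54 mm behind the grasp point. The pads swing forward as they close: fully open they stand 13 mm farther back than shut.
Start: joints at [-1.309, 0.241, 0.005, 1.335, 0, 1.571], TCP at [0.129, -0.483, 0.248] pointing down, gripper open.
Joint ranges: [-2.72, 2.72], [-1.05, 1.87], [-1.09, 1.28], [-1.99, 2.15], [-1.42, 1.44], [-3.14, 3.14]. Speed limits (rad/s): [2.79, 2.79, 3.14, 3.14, 3.14, 3.14].

## Interface

Orientations are given as a unit quaternion [x, y, z, w].
In Python, from workcell import bot, camera, get_calibration gives the robot as it stands.
- The arm moves only by the tool apply_moves, never from a script. Its argument "steps" is a list of rows, each a list of 3 entries, a list of its own where there are three numbers: the shift along the tool's x, y, z as a fraction of full scale, then the turn, a rotation vector about the tool's x, y, z as a fraction of full scale, then the opening, from 0 (shut) to 1 (fully open). A call has exactly 8 rows; each row shifts and turns the commanded pose from where the row before left it, along the tool's axes as they then stand; what a row does not reach is not made up. Full scale, the value 1, is 20 cm for a shift and pi rad for a turn. A row lasts 1/12 s, in which the tool goes at most 41.7 mm and 7.16 degrees, less where a joint would pass 70% of its speed; a pose out of reach is approached as far as the arm can. A call with a number of a shift or a turn outside -1 to 1 is refused whole. A call with a gripper value outside its range is refused whole. The fingers move at their own pace and stop on an object; the grip force is fixed at half the most. Time passes only in rows, so rows that do not move let the fingers close, or fill a call up. It gives the time, the measured TCP pose, the force, the opening and the grip force at its end, in the units of the state.
- bot.get_obs(): the state, without advancing time (a new reading comes with each control period).
- camera(name): name is "side" or "top"; returns (picture, depth): 480x640x3 uint8, red, green, blue; 480x640 float32, m along the optical axis (not along the pixel's ray), 0 where there is no reading.
- get_calibration(name): a dict with "fov_y" (degrees; the focal length in pixels is half the picture's height over the tangent of half this angle, whatever the lens; pixels are square), "cx", "cy" (the principal point, pixels), "dist_coeffs" ([k1, k2, p1, p2, k3] as OpenCV has them; the pictures are not rectified), "rvec" (rotation vector, rad) and "tvec" (3), from world to camera coordinates, as OpenCV has them. Camera axes: x right, y down, z forward; pixel columns grow to the right and rows downward; lengths in m; the calibration is good to about 2 mm. A picture is of the moment at which its call begins. get_calibration takes no time and is no camera call.
- bot.job_done(): hands the job in; it is judged then, once.
The state is a dict: "clock": time; "joint_pos": joint angles; "joint_vel": joint speeds; "tau": joint torques, N m; "eef_pos": TCP position; "tool_rot": TCP orientation; "ft_force": force on the tool from outside, world axes, zero at the start; "ft_torque": the same for the moment, N m; "grip_width": finger opening in m; "grasp_force": force on a finger pad.
Only numpy, scipy, OpenCV 4.12 (cv2) and the standard library are available. Lean on these libraries where they do the work, as an engineer would, in place of code of your own. Each camera call takes 0.05 s, during which the arm holds its last target. There are 200 camera calls.

## Working session

There is one attempt and no reset: what is moved stays moved. The work goes in short steps, Python scripts to look and compute and a tool call to move; the robot and the scene stay as the last step left them, time stands still between calls to the robot, and variables do not carry over. Pictures are saved under pics/ and viewed, at most 10 in all, crops included, and the job is handed in when it is done.

Besides the shell and the picture viewer there is one more tool, called by a JSON object that holds its "method" and its "body", one argument or row to a line. apply_moves: Moves the arm, as the interface text tells. Its arguments: {"type":"object","properties":{"steps":{"type":"array"}},"required":["steps"]}

```bash
mkdir -p pics; ls; cat > h.py <<'E'
import numpy as np,cv2
from workcell import bot,camera,get_calibration
def K(n):
    c=get_calibration(n);f=240/np.tan(np.radians(c["fov_y"])/2)
    return np.array([[f,0,c["cx"]],[0,f,c["cy"]],[0,0,1.]]),np.array(c["dist_coeffs"],float),cv2.Rodrigues(np.array(c["rvec"],float))[0],np.array(c["tvec"],float).ravel()
def world(n,uv,d):
    k,D,R,t=K(n);uv=np.array(uv,float).reshape(-1,1,2)
    p=cv2.undistortPoints(uv,k,D).reshape(-1,2)
    P=np.c_[p,np.ones(len(p))]*np.array(d,float).reshape(-1,1)
    return (P-t)@R
def atz(n,uv,z):
    k,D,R,t=K(n);p=cv2.undistortPoints(np.array(uv,float).reshape(-1,1,2),k,D).reshape(-1,2)
    r=np.c_[p,np.ones(len(p))]@R;o=-t@R
    return o+r*((z-o[2])/r[:,2])[:,None]
E
python3 - <<'E'
from h import *
for n in("top","side"):
    im,d=camera(n);cv2.imwrite(f"pics/{n}0.png",im[...,::-1]);np.savez(f"/tmp/{n}0.npz",im=im,d=d)
    k,D,R,t=K(n);print(n,-t@R,R[2],k[0,0],D)
print(bot.get_obs())
E
```

```text
pics
top [ 0.48722959 -0.03193289  0.79694525] [ 0.08682596  0.03921267 -0.99545146] 535.9452348999009 [-0.02862988  0.          0.          0.          0.        ]
side [0.43739995 0.57040679 0.50642243] [ 0.14246271 -0.80472491 -0.57630045] 478.28444698665976 [0.0128732 0.        0.        0.        0.       ]
{'clock': 0.1, 'joint_pos': array([-1.30900419e+00,  2.41340220e-01,  3.84271606e-03,  1.33521055e+00,
        1.51711481e-05,  1.57078093e+00]), 'joint_vel': array([-0.00124876, -0.00159231,  0.00382778, -0.00086597,  0.00053564,
        0.00064824]), 'tau': array([-3.92200000e-04, -3.73138475e+01,  2.53009897e+01,  1.08404865e-02,
       -1.25018400e-05,  2.00872023e-05]), 'eef_pos': array([ 0.12926904, -0.48243583,  0.24749447]), 'tool_rot': array([ 9.91443878e-01,  1.30530164e-01, -1.17233956e-04, -9.48678530e-04]), 'ft_force': array([-0.83329393,  0.10539109, -0.26462993]), 'ft_torque': array([ 0.00466405, -0.02113403, -0.02473032]), 'grasp_force': 0.0, 'grip_width': 0.08536662032180799}
```

View pics/top0.png

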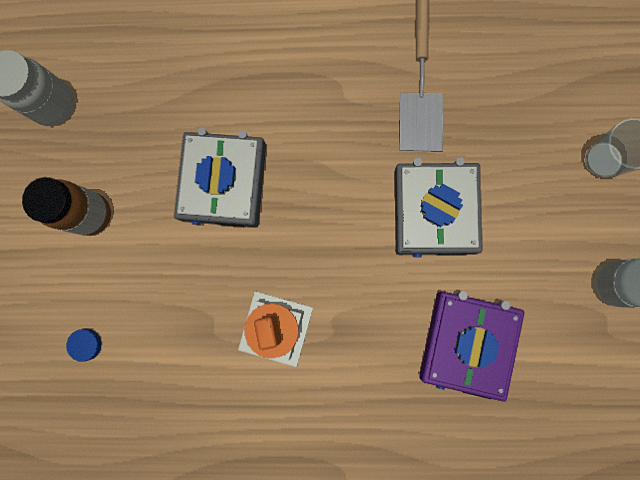

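View pics/side0.png

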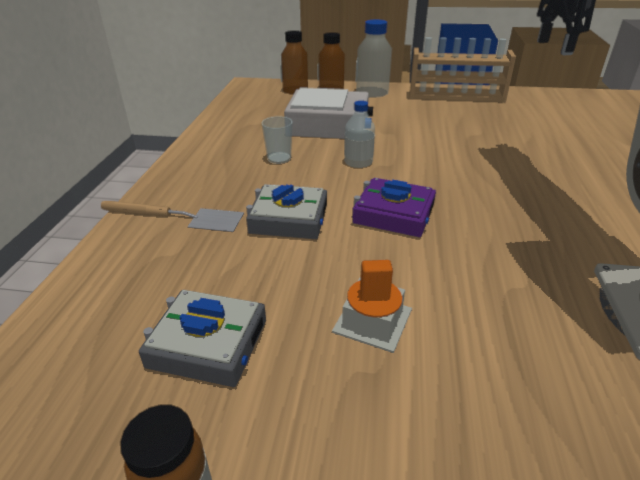

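The top picture shows two grey pumps with blue screws. The slot at (215,175) lies in line with its green marks, so it is shut. The slot at (441,205) is well off its marks, so it is open. A purple look-alike is at (476,347), the orange key in its white holder is at (270,330), and a loose blue cap is at (84,345). I choose the screw at (441,205) and the key at (270,330), and will check both in one crop.

```bash
python3 - <<'E'
from h import *
z=np.load("/tmp/top0.npz");im=z["im"];d=z["d"]
hsv=cv2.cvtColor(im,cv2.COLOR_RGB2HSV)
def seg(box,lo,hi):
    x0,y0,x1,y1=box;m=np.zeros(d.shape,bool);m[y0:y1,x0:x1]=cv2.inRange(hsv,lo,hi)[y0:y1,x0:x1]>0
    v,u=np.nonzero(m);return np.c_[u,v],d[v,u]
def ang(P):
    w,V=np.linalg.eigh(np.cov(P[:,:2].T));a=V[:,1];return np.degrees(np.arctan2(a[1],a[0])),np.sqrt(w*12)
B=(405,170,475,250)
uv,_=seg(B,(18,90,90),(32,255,255));dd=_;P=world("top",uv,dd);print("floor",len(P),P.mean(0),P.std(0),ang(atz("top",uv,.051)),atz("top",uv,.051).mean(0))
uv,_=seg(B,(100,120,40),(125,255,255));P=world("top",uv,_);print("blue",len(P),np.percentile(P,[5,50,95],axis=0))
q=atz("top",uv,.063)[:,:2];h=cv2.minEnclosingCircle(q.astype(np.float32));print(h)
for bb in((405,165,475,192),(405,226,475,250)):
    uv,_=seg(bb,(45,80,50),(80,255,255));P=world("top",uv,_);print("green",len(P),P.mean(0))
uv,_=seg((230,285,320,370),(3,150,60),(16,255,255));P=world("top",uv,_)
print("orange z",np.percentile(P[:,2],[1,10,50,90,99]))
g=P[:,2]>.085;
t=P[P[:,2]>.095];print("grip top",len(t),t.mean(0),cv2.minAreaRect(t[:,:2].astype(np.float32)),ang(t))
c=P[P[:,2]<.07];print("collar",c.mean(0),cv2.minEnclosingCircle(c[:,:2].astype(np.float32)))
a=cv2.resize(im[285:375,220:330],(440,360),interpolation=2);b=cv2.resize(im[160:260,390:490],(360,360),interpolation=2)
cv2.imwrite("pics/crop.png",np.hstack([a,b])[...,::-1])
# side check
z=np.load("/tmp/side0.npz");im=z["im"];d=z["d"];hsv=cv2.cvtColor(im,cv2.COLOR_RGB2HSV)
uv,_=seg((330,250,420,320),(3,150,60),(16,255,255));P=world("side",uv,_);t=P[P[:,2]>.1];print("side grip",len(t),t.mean(0),cv2.minAreaRect(t[:,:2].astype(np.float32)),P[:,2].max());c=P[P[:,2]<.06];print("side collar",cv2.minEnclosingCircle(c[:,:2].astype(np.float32)))
uv,_=seg((265,180,310,212),(100,120,40),(125,255,255));P=world("side",uv,_);P=P[P[:,2]>.058];print("side blue",len(P),cv2.minEnclosingCircle(P[:,:2].astype(np.float32)),P[:,2].mean())
E
```

```text
floor 335 [ 0.61261745 -0.16314019  0.05276812] [0.01111464 0.01571181 0.04074079] (np.float64(61.08702088482929), array([0.01687505, 0.05466496])) [ 0.61290136 -0.16348904  0.051     ]
blue 862 [[ 0.58742004 -0.18519478  0.05934817]
 [ 0.61098497 -0.16291546  0.06241323]
 [ 0.63447473 -0.1402125   0.06461376]]
((0.6108039617538452, -0.16294428706169128), 0.02948860265314579)
green 81 [ 0.65331629 -0.16363352  0.04673031]
green 90 [ 0.5687428  -0.16192952  0.05480464]
orange z [0.0456212  0.04721252 0.04936787 0.10446842 0.10687603]
grip top 589 [0.44039728 0.07208863 0.11559193] ((0.45191431045532227, 0.025017067790031433), (0.04040074720978737, 0.1277875155210495), 14.258868217468262) (np.float64(120.49484264006217), array([0.0380929, 0.0577926]))
collar [0.44143995 0.07132755 0.0489647 ] ((0.4399617612361908, 0.0742509514093399), 0.03764691948890686)
side grip 419 [0.43951496 0.08792641 0.113245  ] ((0.4285290837287903, 0.31569749116897583), (0.040754448622465134, 0.5080955624580383), 2.591231107711792) 0.5064224288633556
side collar ((0.4425716996192932, 0.021565865725278854), 0.09114610403776169)
side blue 346 ((0.5235249996185303, 0.1894690990447998), 0.39065220952033997) 0.0642815972119177
```

View pics/crop.png

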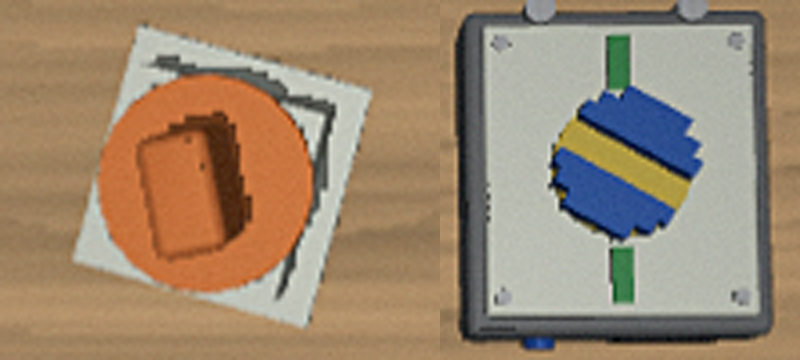

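The crop confirms the choice: the orange key in its holder at left, and at right a white-covered grey pump with its slot about 62° off the green marks. Next I remeasure with the bad depth readings filtered out.

```bash
python3 - <<'E'
from h import *
def load(n):
    z=np.load(f"/tmp/{n}0.npz");return z["im"],z["d"],cv2.cvtColor(z["im"],cv2.COLOR_RGB2HSV)
def pts(n,box,lo,hi,zr):
    im,d,hsv=load(n);x0,y0,x1,y1=box;m=np.zeros(d.shape,bool);m[y0:y1,x0:x1]=cv2.inRange(hsv,lo,hi)[y0:y1,x0:x1]>0
    m&=d>0;v,u=np.nonzero(m);P=world(n,np.c_[u,v],d[v,u]);s=(P[:,2]>zr[0])&(P[:,2]<zr[1]);return P[s],np.c_[u,v][s]
f=np.float32;O=((3,150,60),(16,255,255));Bl=((100,120,40),(125,255,255));Y=((18,90,90),(32,255,255))
def rect(P):return cv2.minAreaRect(P[:,:2].astype(f))
for n,b in(("top",(230,285,320,370)),("side",(330,250,420,320))):
    P,uv=pts(n,b,*O,(.099,.112));print(n,"grip",len(P),P.mean(0),rect(P), rect(atz(n,uv,.105)))
    P,uv=pts(n,b,*O,(.04,.056));print(n,"collar",len(P),cv2.minEnclosingCircle(P[:,:2].astype(f)),np.median(P[:,2]))
for n,b in(("top",(405,170,475,250)),("side",(265,180,310,212))):
    P,uv=pts(n,b,*Bl,(.059,.068));print(n,"blue",len(P),cv2.minEnclosingCircle(P[:,:2].astype(f)),(P.min(0)+P.max(0))/2,P.mean(0))
P,uv=pts("top",(405,170,475,250),*Y,(.044,.058));print("slot",P.mean(0),rect(P))
# holder white outline in top
im,d,hsv=load("top")
m=cv2.inRange(hsv,(0,0,130),(179,50,255));k=np.zeros_like(m);k[285:375,230:320]=m[285:375,230:320]
v,u=np.nonzero(k);P=world("top",np.c_[u,v],d[v,u]);print("holder",len(P),np.percentile(P[:,2],[5,50,95]));s=P[:,2]<.02;print(rect(P[s]))
E
```

```text
top grip 568 [0.43950214 0.07408324 0.10396489] ((0.4392858147621155, 0.07448074221611023), (0.03993523493409157, 0.024272141978144646), 11.033402442932129) ((0.43960753083229065, 0.07395745068788528), (0.03961857035756111, 0.024027034640312195), 11.18419361114502)
top collar 1546 ((0.4399617612361908, 0.0742509514093399), 0.03764691948890686) 0.0485508657600503
side grip 422 [0.43948628 0.07755889 0.10447028] ((0.43967321515083313, 0.0748266726732254), (0.03997570648789406, 0.02468382939696312), 10.043879508972168) ((0.43962088227272034, 0.07818935066461563), (0.04002929478883743, 0.028824271634221077), 8.097970962524414)
side collar 1073 ((0.4395102560520172, 0.0741521492600441), 0.03855447471141815) 0.04986513775473865
top blue 820 ((0.6122791171073914, -0.1627187728881836), 0.029349224641919136) [ 0.61169102 -0.16314079  0.06261293] [ 0.61129199 -0.16297599  0.06245649]
side blue 328 ((0.6107370257377625, -0.16247574985027313), 0.02911323867738247) [ 0.61068066 -0.16254757  0.06249473] [ 0.61010176 -0.16070281  0.06322929]
slot [ 0.61299286 -0.16353303  0.05054004] ((0.604017972946167, -0.15871307253837585), (0.053747426718473434, 0.03477080911397934), 58.48904800415039)
holder 1179 [0.00116121 0.00390872 0.04564404]
((0.4397750496864319, 0.0751139298081398), (0.09107045829296112, 0.090445876121521), 74.19186401367188)
```

{"method": "apply_moves", "body": {
  "steps": [
    [[0,0,0],[0,0,-0.0397],1],
    [[0,0,0],[0,0,-0.0397],1],
    [[0,0,0],[0,0,-0.0397],1],
    [[0,0,0],[0,0,-0.0397],1],
    [[0,0,0],[0,0,-0.0397],1],
    [[0,0,0],[0,0,-0.0397],1],
    [[0,0,0],[0,0,-0.0397],1],
    [[0,0,0],[0,0,-0.0397],1]
  ]
}}

```text
clock: 0.77
eef_pos: [0.1293, -0.4826, 0.2477]
tool_rot: [0.806, 0.591, 0.0, -0.001]
ft_force: [0.9, -0.4, -0.1]
grip_width: 0.0852
grasp_force: 0.0
```

{"method": "apply_moves", "body": {
  "steps": [
    [[0,0,0],[0,0,-0.0397],1],
    [[0,0,0],[0,0,-0.0397],1],
    [[0,0,0],[0,0,-0.0397],1],
    [[0,0,0],[0,0,-0.0397],1],
    [[0,0,0],[0,0,-0.0397],1],
    [[0,0,0],[0,0,-0.0397],1],
    [[0,0,0],[0,0,-0.0397],1],
    [[0,0,0],[0,0,-0.0397],1]
  ]
}}

```text
clock: 1.43
eef_pos: [0.1293, -0.4826, 0.2477]
tool_rot: [0.425, 0.905, 0.001, -0.0]
ft_force: [-0.3, -0.4, -0.0]
grip_width: 0.0853
grasp_force: 0.0
```

{"method": "apply_moves", "body": {
  "steps": [
    [[0,0,0],[0,0,-0.0397],1],
    [[0,0,0],[0,0,-0.0397],1],
    [[0,0,0],[0,0,-0.0397],1],
    [[0,0,0],[0,0,-0.0397],1],
    [[0,0,0],[0,0,-0.0397],1],
    [[0,0,0],[0,0,-0.0397],1],
    [[0,0,0],[0,0,-0.0397],1],
    [[0,0,0],[0,0,-0.0397],1]
  ]
}}

```text
clock: 2.1
eef_pos: [0.1293, -0.4826, 0.2478]
tool_rot: [-0.06, 0.998, 0.001, -0.0]
ft_force: [-0.5, -0.5, -0.1]
grip_width: 0.0854
grasp_force: 0.0
```

```bash
cat >> h.py <<'E'
from scipy.spatial.transform import Rotation as Ro
def rem(x,y,z,yaw):
    "remaining shift (fractions, tool axes) and turn (fractions) to a tool-down pose with tool x at yaw deg"
    o=bot.get_obs();R=Ro.from_quat(o["tool_rot"]);a=np.radians(yaw)
    Rd=Ro.from_matrix([[np.cos(a),np.sin(a),0],[np.sin(a),-np.cos(a),0],[0,0,-1]])
    X=R.as_matrix()[:,0]
    print("t",round(o["clock"],2),"p",o["eef_pos"].round(4),"yaw",np.degrees(np.arctan2(X[1],X[0])).round(2),"j",o["joint_pos"].round(2),"w",round(o["grip_width"],4),"gf",round(o["grasp_force"],1),"F",o["ft_force"].round(1),"T",o["ft_torque"].round(2))
    print("shift",(R.inv().apply(np.array([x,y,z])-o["eef_pos"])/.2).round(4),"shift in target frame",(Rd.inv().apply(np.array([x,y,z])-o["eef_pos"])/.2).round(4),"turn",((R.inv()*Rd).as_rotvec()/np.pi).round(4))
E
python3 -c "
from h import *
rem(.4396,.0744,.2,191)"
```

```text
t 2.1 p [ 0.1293 -0.4826  0.2478] yaw -173.14 j [-1.31  0.24  0.    1.34  0.   -1.43] w 0.0854 gf 0.0 F [-0.5 -0.5 -0.1] T [ 0.02 -0.01 -0.02]
shift [-1.8729  2.5796  0.2418] shift in target frame [-2.0543  2.4378  0.239 ] turn [ 0.0004 -0.     -0.023 ]
```

{"method": "apply_moves", "body": {
  "steps": [
    [[0,0,0],[0,0,-0.023],1],
    [[-0.0893,0.106,0.0104],[0,0,0],1],
    [[-0.0893,0.106,0.0104],[0,0,0],1],
    [[-0.0893,0.106,0.0104],[0,0,0],1],
    [[-0.0893,0.106,0.0104],[0,0,0],1],
    [[-0.0893,0.106,0.0104],[0,0,0],1],
    [[-0.0893,0.106,0.0104],[0,0,0],1],
    [[-0.0893,0.106,0.0104],[0,0,0],1]
  ]
}}

```text
clock: 2.77
eef_pos: [0.225, -0.3125, 0.2333]
tool_rot: [-0.093, 0.996, 0.0, -0.0]
ft_force: [0.9, 0.1, 1.0]
grip_width: 0.0853
grasp_force: 0.0
```

{"method": "apply_moves", "body": {
  "steps": [
    [[-0.0893,0.106,0.0104],[0,0,0],1],
    [[-0.0893,0.106,0.0104],[0,0,0],1],
    [[-0.0893,0.106,0.0104],[0,0,0],1],
    [[-0.0893,0.106,0.0104],[0,0,0],1],
    [[-0.0893,0.106,0.0104],[0,0,0],1],
    [[-0.0893,0.106,0.0104],[0,0,0],1],
    [[-0.0893,0.106,0.0104],[0,0,0],1],
    [[-0.0893,0.106,0.0104],[0,0,0],1]
  ]
}}

```text
clock: 3.43
eef_pos: [0.3341, -0.1196, 0.2168]
tool_rot: [-0.093, 0.996, 0.0, -0.0]
ft_force: [1.3, -0.6, 0.3]
grip_width: 0.0853
grasp_force: 0.0
```

{"method": "apply_moves", "body": {
  "steps": [
    [[-0.0893,0.106,0.0104],[0,0,0],1],
    [[-0.0893,0.106,0.0104],[0,0,0],1],
    [[-0.0893,0.106,0.0104],[0,0,0],1],
    [[-0.0893,0.106,0.0104],[0,0,0],1],
    [[-0.0893,0.106,0.0104],[0,0,0],1],
    [[-0.0893,0.106,0.0104],[0,0,0],1],
    [[-0.0893,0.106,0.0104],[0,0,0],1],
    [[-0.0893,0.106,0.0104],[0,0,0],1]
  ]
}}

```text
clock: 4.1
eef_pos: [0.4432, 0.0734, 0.2]
tool_rot: [-0.093, 0.996, -0.0, -0.0]
ft_force: [0.0, 0.5, -0.7]
grip_width: 0.0855
grasp_force: 0.0
```

```bash
python3 -c "
from h import *
rem(.4396,.0744,.081,191)"
```

```text
t 4.1 p [0.4432 0.0734 0.2   ] yaw -169.34 j [ 0.16  0.17 -0.21  1.19 -0.   -0.02] w 0.0855 gf 0.0 F [ 0.   0.5 -0.7] T [-0.07  0.    0.05]
shift [0.0162 0.0081 0.5949] shift in target frame [0.0167 0.0081 0.5949] turn [-0.     -0.0003 -0.0019]
```

{"method": "apply_moves", "body": {
  "steps": [
    [[0.0162,0.0081,0],[0,0,-0.0019],1],
    [[0,0,0.1],[0,0,0],1],
    [[0,0,0.1],[0,0,0],1],
    [[0,0,0.1],[0,0,0],1],
    [[0,0,0.1],[0,0,0],1],
    [[0,0,0.1],[0,0,0],1],
    [[0,0,0.095],[0,0,0],1],
    [[0,0,0],[0,0,0],1]
  ]
}}

```text
clock: 4.77
eef_pos: [0.436, 0.0722, 0.0781]
tool_rot: [-0.096, 0.995, -0.0, -0.004]
ft_force: [0.5, -0.6, -0.0]
grip_width: 0.0848
grasp_force: 0.0
```

```bash
python3 -c "
from h import *
rem(.4396,.0744,.081,191)"
```

```text
t 4.77 p [0.436  0.0722 0.0781] yaw -169.03 j [ 0.16  0.29 -0.41  0.87 -0.   -0.03] w 0.0848 gf 0.0 F [ 0.5 -0.6 -0. ] T [-0.05  0.03 -0.02]
shift [-0.0197  0.0073 -0.0149] shift in target frame [-0.0198  0.0073 -0.0147] turn [ 0.     -0.0025 -0.0001]
```

{"method": "apply_moves", "body": {
  "steps": [
    [[0,0,0],[0,0,0],1],
    [[0,0,0],[0,0,0],1],
    [[0,0,0],[0,0,0],1],
    [[0,0,0],[0,0,0],1],
    [[0,0,0],[0,0,0],1],
    [[0,0,0],[0,0,0],1],
    [[0,0,0],[0,0,0],1],
    [[0,0,0],[0,0,0],1]
  ]
}}

```text
clock: 5.43
eef_pos: [0.4397, 0.0731, 0.0817]
tool_rot: [-0.096, 0.995, 0.0, 0.0]
ft_force: [0.2, 0.3, 0.2]
grip_width: 0.0853
grasp_force: 0.0
```

```bash
python3 -c "
from h import *
rem(.4396,.0744,.081,191)"
```

```text
t 5.43 p [0.4397 0.0731 0.0817] yaw -169.01 j [ 0.16  0.29 -0.41  0.88  0.   -0.03] w 0.0853 gf 0.0 F [0.2 0.3 0.2] T [ 0.05 -0.04  0.03]
shift [-0.0009  0.0062  0.0033] shift in target frame [-0.0009  0.0062  0.0033] turn [ 0.      0.0001 -0.0001]
```

{"method": "apply_moves", "body": {
  "steps": [
    [[-0.001,0.006,0.005],[0,0,0],1],
    [[0,0,0],[0,0,0],0.6],
    [[0,0,0],[0,0,0],0.3],
    [[0,0,0],[0,0,0],0],
    [[0,0,0],[0,0,0],0],
    [[0,0,0],[0,0,0],0],
    [[0,0,0],[0,0,0],0],
    [[0,0,0],[0,0,0],0]
  ]
}}

```text
clock: 6.1
eef_pos: [0.4397, 0.0743, 0.0806]
tool_rot: [-0.096, 0.995, -0.0, 0.0]
ft_force: [-0.7, -0.1, 1.0]
grip_width: 0.0234
grasp_force: 59.1
```

```bash
python3 -c "
from h import *
rem(.4396,.0744,.2,191)"
```

```text
t 6.1 p [0.4397 0.0743 0.0806] yaw -169.01 j [ 0.17  0.29 -0.41  0.87 -0.   -0.02] w 0.0234 gf 59.1 F [-0.7 -0.1  1. ] T [-0.03 -0.01  0.03]
shift [ 3.000e-04  3.000e-04 -5.971e-01] shift in target frame [ 6.000e-04  4.000e-04 -5.971e-01] turn [-0.      0.0001 -0.0001]
```

{"method": "apply_moves", "body": {
  "steps": [
    [[0,0,-0.03],[0,0,0],0],
    [[0,0,-0.07],[0,0,0],0],
    [[0,0,-0.08],[0,0,0],0],
    [[0,0,-0.08],[0,0,0],0],
    [[0,0,-0.08],[0,0,0],0],
    [[0,0,-0.08],[0,0,0],0],
    [[0,0,-0.07],[0,0,0],0],
    [[0,0,-0.03],[0,0,0],0]
  ]
}}

```text
clock: 6.77
eef_pos: [0.4403, 0.0744, 0.1865]
tool_rot: [-0.096, 0.995, 0.0, 0.001]
ft_force: [-0.6, 0.6, -1.4]
grip_width: 0.0234
grasp_force: 58.8
```

```bash
python3 -c "
from h import *
rem(.6113,-.163,.180,241)"
```

```text
t 6.77 p [0.4403 0.0744 0.1865] yaw -169.02 j [ 0.17  0.17 -0.25  1.15  0.   -0.02] w 0.0234 gf 58.8 F [-0.6  0.6 -1.4] T [-0.01 -0.06 -0.01]
shift [-0.6132 -1.3283  0.034 ] shift in target frame [ 0.6238 -1.3234  0.0323] turn [-0.0004  0.0008 -0.2779]
```

{"method": "apply_moves", "body": {
  "steps": [
    [[0,0,0],[0,0,-0.0347],0],
    [[0,0,0],[0,0,-0.0347],0],
    [[0,0,0],[0,0,-0.0347],0],
    [[0,0,0],[0,0,-0.0347],0],
    [[0,0,0],[0,0,-0.0347],0],
    [[0,0,0],[0,0,-0.0347],0],
    [[0,0,0],[0,0,-0.0347],0],
    [[0,0,0],[0,0,-0.035],0]
  ]
}}

```text
clock: 7.43
eef_pos: [0.4389, 0.0743, 0.1839]
tool_rot: [-0.51, 0.86, 0.0, -0.001]
ft_force: [-0.1, -0.4, -1.4]
grip_width: 0.0234
grasp_force: 58.7
```

{"method": "apply_moves", "body": {
  "steps": [
    [[0.02,-0.045,0.001],[0,0,0],0],
    [[0.0446,-0.0945,0.0023],[0,0,0],0],
    [[0.0446,-0.0945,0.0023],[0,0,0],0],
    [[0.0446,-0.0945,0.0023],[0,0,0],0],
    [[0.0446,-0.0945,0.0023],[0,0,0],0],
    [[0.0446,-0.0945,0.0023],[0,0,0],0],
    [[0.0446,-0.0945,0.0023],[0,0,0],0],
    [[0.0446,-0.0945,0.0023],[0,0,0],0]
  ]
}}

```text
clock: 8.1
eef_pos: [0.5314, -0.0539, 0.1804]
tool_rot: [-0.506, 0.863, 0.0, -0.0]
ft_force: [0.6, 1.0, -2.3]
grip_width: 0.0234
grasp_force: 59.0
```

{"method": "apply_moves", "body": {
  "steps": [
    [[0.0446,-0.0945,0.0023],[0,0,0],0],
    [[0.0446,-0.0945,0.0023],[0,0,0],0],
    [[0.0446,-0.0945,0.0023],[0,0,0],0],
    [[0.0446,-0.0945,0.0023],[0,0,0],0],
    [[0.0446,-0.0945,0.0023],[0,0,0],0],
    [[0.0446,-0.0945,0.0023],[0,0,0],0],
    [[0.02,-0.045,0],[0,0,0],0],
    [[0,0,0],[0,0,0],0]
  ]
}}

```text
clock: 8.77
eef_pos: [0.6109, -0.1647, 0.1769]
tool_rot: [-0.505, 0.863, -0.0, -0.0]
ft_force: [-0.6, -0.2, -1.5]
grip_width: 0.0235
grasp_force: 59.1
```

```bash
python3 - <<'E'
from h import *
im,d=camera("side");rem(.6113,-.163,.15,241)
cv2.imwrite("pics/s1.png",cv2.resize(im[90:270,200:440],(720,540),interpolation=2)[...,::-1])
E
```

```text
t 8.82 p [ 0.61   -0.1633  0.177 ] yaw -119.22 j [-0.26  0.54  0.26  1.3  -0.   -1.32] w 0.0237 gf 59.1 F [-0.4  0.6 -1. ] T [0.01 0.05 0.  ]
shift [-0.0047 -0.0049  0.1351] shift in target frame [-0.0046 -0.0047  0.1352] turn [ 0.0005 -0.0001 -0.0012]
```

View pics/s1.png

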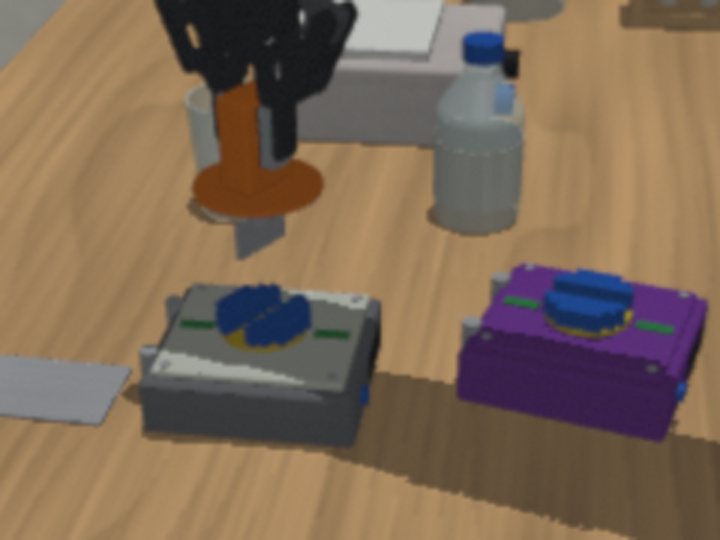

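The side crop shows the blade upright at crop (258,240), in line with and above the slot at (262,318).

{"method": "apply_moves", "body": {
  "steps": [
    [[-0.0047,-0.0049,0],[0,0,-0.001],0],
    [[0,0,0.04],[0,0,0],0],
    [[0,0,0.05],[0,0,0],0],
    [[0,0,0.05],[0,0,0],0],
    [[0,0,0.04],[0,0,0],0],
    [[0,0,0],[0,0,0],0],
    [[0,0,0],[0,0,0],0],
    [[0,0,0],[0,0,0],0]
  ]
}}

```text
clock: 9.48
eef_pos: [0.6115, -0.1614, 0.1423]
tool_rot: [-0.509, 0.861, -0.0, 0.0]
ft_force: [-0.2, 0.3, -1.7]
grip_width: 0.0235
grasp_force: 59.1
```

```bash
python3 -c "
from h import *
rem(.6113,-.163,.1266,241)"
```

```text
t 9.48 p [ 0.6115 -0.1614  0.1423] yaw -118.8 j [-0.26  0.56  0.21  1.22  0.   -1.33] w 0.0235 gf 59.1 F [-0.2  0.3 -1.7] T [-0.01  0.03  0.  ]
shift [ 0.0073 -0.0029  0.0786] shift in target frame [ 0.0073 -0.0029  0.0786] turn [-0.      0.      0.0011]
```

{"method": "apply_moves", "body": {
  "steps": [
    [[0.0073,-0.0029,0],[0,0,0],0],
    [[0,0,0],[0,0,0],0],
    [[0,0,0.02],[0,0,0],0],
    [[0,0,0.02],[0,0,0],0],
    [[0,0,0.02],[0,0,0],0],
    [[0,0,0.018],[0,0,0],0],
    [[0,0,0],[0,0,0],0],
    [[0,0,0],[0,0,0],0]
  ]
}}

```text
clock: 10.15
eef_pos: [0.6109, -0.163, 0.126]
tool_rot: [-0.509, 0.861, 0.0, -0.0]
ft_force: [0.6, -0.7, -1.1]
grip_width: 0.0233
grasp_force: 59.1
```

```bash
python3 -c "
from h import *
rem(.6113,-.163,.1266,163)"
```

```text
t 10.15 p [ 0.6109 -0.163   0.126 ] yaw -118.82 j [-0.26  0.57  0.18  1.18 -0.   -1.33] w 0.0233 gf 59.1 F [ 0.6 -0.7 -1.1] T [ 0.02  0.   -0.01]
shift [-0.0012 -0.0018 -0.0028] shift in target frame [-0.002   0.0008 -0.0028] turn [ 2.000e-04 -3.000e-04  4.344e-01]
```

{"method": "apply_moves", "body": {
  "steps": [
    [[0,0,0],[0,0,0.025],0],
    [[0,0,0],[0,0,0.025],0],
    [[0,0,0],[0,0,0.025],0],
    [[0,0,0],[0,0,0.025],0],
    [[0,0,0],[0,0,0.025],0],
    [[0,0,0],[0,0,0.025],0],
    [[0,0,0],[0,0,0.025],0],
    [[0,0,0],[0,0,0.025],0]
  ]
}}

```text
clock: 10.82
eef_pos: [0.6119, -0.1637, 0.127]
tool_rot: [-0.216, 0.976, -0.001, 0.001]
ft_force: [0.5, -1.2, -2.2]
grip_width: 0.0232
grasp_force: 59.1
```

{"method": "apply_moves", "body": {
  "steps": [
    [[0,0,0],[0,0,0.025],0],
    [[0,0,0],[0,0,0.025],0],
    [[0,0,0],[0,0,0.025],0],
    [[0,0,0],[0,0,0.025],0],
    [[0,0,0],[0,0,0.025],0],
    [[0,0,0],[0,0,0.025],0],
    [[0,0,0],[0,0,0.025],0],
    [[0,0,0],[0,0,0.025],0]
  ]
}}

```text
clock: 11.48
eef_pos: [0.612, -0.1638, 0.1271]
tool_rot: [0.096, 0.995, -0.001, 0.001]
ft_force: [1.2, -1.3, -2.6]
grip_width: 0.0233
grasp_force: 59.1
```

```bash
python3 -c "
from h import *
rem(.6113,-.163,.1266,163)"
```

```text
t 11.48 p [ 0.612  -0.1638  0.1271] yaw 168.97 j [-0.26  0.57  0.19  1.18 -0.   -0.07] w 0.0233 gf 59.1 F [ 1.2 -1.3 -2.6] T [-0.35 -0.32  0.1 ]
shift [0.0039 0.0031 0.0023] shift in target frame [0.0042 0.0027 0.0023] turn [-0.0003  0.0006  0.0331]
```

{"method": "apply_moves", "body": {
  "steps": [
    [[0,0,0],[0,0,0.008],0],
    [[0,0,0],[0,0,0.008],0],
    [[0,0,0],[0,0,0.008],0],
    [[0,0,0],[0,0,0.008],0],
    [[0,0,0],[0,0,0.004],0],
    [[0,0,0],[0,0,0],0],
    [[0,0,0],[0,0,0],0],
    [[0,0,0],[0,0,0],0]
  ]
}}

```text
clock: 12.15
eef_pos: [0.6118, -0.1637, 0.1271]
tool_rot: [0.15, 0.989, -0.001, 0.001]
ft_force: [1.8, -2.9, -1.3]
grip_width: 0.0234
grasp_force: 59.1
```

```bash
python3 -c "
from h import *
rem(.6113,-.163,.1266,162)"
```

```text
t 12.15 p [ 0.6118 -0.1637  0.1271] yaw 162.72 j [-0.26  0.57  0.19  1.18 -0.    0.04] w 0.0234 gf 59.1 F [ 1.8 -2.9 -1.3] T [-0.73 -0.59  0.12]
shift [0.0037 0.0026 0.0023] shift in target frame [0.0037 0.0025 0.0023] turn [-0.0002  0.0006  0.004 ]
```

{"method": "apply_moves", "body": {
  "steps": [
    [[0,0,0],[0,0,0.005],0],
    [[0,0,0],[0,0,0.005],0],
    [[0,0,0],[0,0,0.004],0],
    [[0,0,0],[0,0,0],0],
    [[0,0,0],[0,0,0],0],
    [[0,0,0],[0,0,0],0],
    [[0,0,0],[0,0,0],0],
    [[0,0,0],[0,0,0],0]
  ]
}}

```text
clock: 12.82
eef_pos: [0.6118, -0.1636, 0.127]
tool_rot: [0.172, 0.985, -0.001, 0.001]
ft_force: [2.4, -3.9, -2.4]
grip_width: 0.0235
grasp_force: 59.4
```

```bash
python3 - <<'E'
from h import *
im,d=camera("side");rem(.6113,-.163,.1266,162)
cv2.imwrite("pics/s2.png",cv2.resize(im[150:250,220:340],(720,600),interpolation=2)[...,::-1])
E
```

```text
t 12.87 p [ 0.6118 -0.1636  0.127 ] yaw 160.21 j [-0.26  0.57  0.19  1.18 -0.    0.08] w 0.0234 gf 59.4 F [ 2.3 -4.4 -1.6] T [-1.15 -0.82  0.74]
shift [0.0035 0.0022 0.0022] shift in target frame [0.0035 0.0023 0.0022] turn [-0.0003  0.0005 -0.0099]
```

View pics/s2.png

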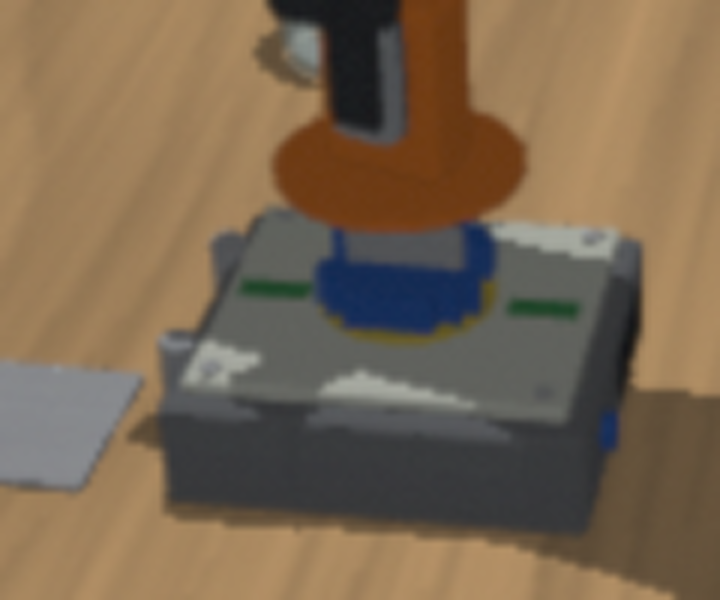

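Torque jumped from 0.12 to 0.74 N m, so the screw is on its stop. The crop shows the slot at (400,270) about parallel to the green marks at (275,290) and (543,308). I'll ease off inside the free play and lift out.

{"method": "apply_moves", "body": {
  "steps": [
    [[0,0,0],[0,0,-0.02],0],
    [[0,0,0],[0,0,-0.035],0],
    [[0,0,0],[0,0,-0.02],0],
    [[0,0,0],[0,0,0],0],
    [[0,0,-0.02],[0,0,0],0],
    [[0,0,-0.05],[0,0,0],0],
    [[0,0,-0.08],[0,0,0],0],
    [[0,0,-0.08],[0,0,0],0]
  ]
}}

```text
clock: 13.53
eef_pos: [0.6107, -0.1627, 0.1734]
tool_rot: [0.056, 0.998, 0.0, -0.001]
ft_force: [1.2, -0.0, -0.4]
grip_width: 0.0235
grasp_force: 59.1
```

```bash
python3 -c "
from h import *
rem(.4397,.0743,.180,191)"
```

```text
t 13.53 p [ 0.6107 -0.1627  0.1734] yaw 173.61 j [-0.26  0.54  0.26  1.29  0.   -0.15] w 0.0235 gf 59.1 F [ 1.2 -0.  -0.4] T [-0.03 -0.04 -0.04]
shift [ 0.9815  1.0824 -0.0304] shift in target frame [ 0.613   1.3262 -0.0329] turn [ 0.0003 -0.0005 -0.0966]
```

{"method": "apply_moves", "body": {
  "steps": [
    [[0,0,0],[0,0,-0.032],0],
    [[0,0,0],[0,0,-0.032],0],
    [[0,0,0],[0,0,-0.0326],0],
    [[0.024,0.051,-0.002],[0,0,0],0],
    [[0.0472,0.102,-0.004],[0,0,0],0],
    [[0.0472,0.102,-0.004],[0,0,0],0],
    [[0.0472,0.102,-0.004],[0,0,0],0],
    [[0.0472,0.102,-0.004],[0,0,0],0]
  ]
}}

```text
clock: 14.2
eef_pos: [0.5512, -0.0803, 0.1773]
tool_rot: [-0.096, 0.995, 0.0, 0.0]
ft_force: [1.2, 0.3, -1.3]
grip_width: 0.0234
grasp_force: 59.1
```

{"method": "apply_moves", "body": {
  "steps": [
    [[0.0472,0.102,-0.003],[0,0,0],0],
    [[0.0472,0.102,-0.003],[0,0,0],0],
    [[0.0472,0.102,-0.002],[0,0,0],0],
    [[0.0472,0.102,-0.002],[0,0,0],0],
    [[0.0472,0.102,-0.002],[0,0,0],0],
    [[0.0472,0.102,0],[0,0,0],0],
    [[0.0472,0.102,0],[0,0,0],0],
    [[0.0472,0.102,0],[0,0,0],0]
  ]
}}

```text
clock: 14.87
eef_pos: [0.4457, 0.0655, 0.1799]
tool_rot: [-0.096, 0.995, 0.0, 0.001]
ft_force: [-0.5, -0.4, -1.3]
grip_width: 0.023
grasp_force: 59.1
```

{"method": "apply_moves", "body": {
  "steps": [
    [[0.0236,0.051,0],[0,0,0],0],
    [[0,0,0],[0,0,0],0],
    [[0,0,0],[0,0,0],0],
    [[0,0,0],[0,0,0],0],
    [[0,0,0],[0,0,0],0],
    [[0,0,0],[0,0,0],0],
    [[0,0,0],[0,0,0],0],
    [[0,0,0],[0,0,0],0]
  ]
}}

```text
clock: 15.53
eef_pos: [0.44, 0.0731, 0.1786]
tool_rot: [-0.096, 0.995, -0.0, -0.0]
ft_force: [-0.1, 0.4, -1.6]
grip_width: 0.0234
grasp_force: 59.2
```

```bash
python3 - <<'E'
from h import *
im,d=camera("top");s,_=camera("side");rem(.4397,.0743,.0811,191)
a=cv2.resize(im[160:260,390:490],(400,400),interpolation=2);b=cv2.resize(s[190:350,310:470],(400,400),interpolation=2)
cv2.imwrite("pics/t2.png",np.hstack([a,b])[...,::-1])
hsv=cv2.cvtColor(im,cv2.COLOR_RGB2HSV)
def A(lo,hi,z):
    m=np.zeros(d.shape,bool);m[165:250,405:475]=cv2.inRange(hsv,lo,hi)[165:250,405:475]>0
    v,u=np.nonzero(m);P=atz("top",np.c_[u,v],z)[:,:2];w,V=np.linalg.eigh(np.cov(P.T));return len(P),np.degrees(np.arctan(V[1,1]/V[0,1]))
print("slot",A((18,90,60),(32,255,255),.051),"marks",A((45,80,40),(80,255,255),.051))
E
```

```text
t 15.63 p [0.4399 0.0733 0.1786] yaw -168.96 j [ 0.17  0.18 -0.26  1.13  0.   -0.03] w 0.0233 gf 59.2 F [ 0.2  1.1 -2.5] T [-0.   -0.03 -0.1 ]
shift [-3.000e-04  5.100e-03  4.873e-01] shift in target frame [-1.000e-04  5.100e-03  4.873e-01] turn [ 0.     -0.0001  0.0002]
slot (357, np.float64(-4.031628482901554)) marks (172, np.float64(-0.24583506055373555))
```

View pics/t2.png

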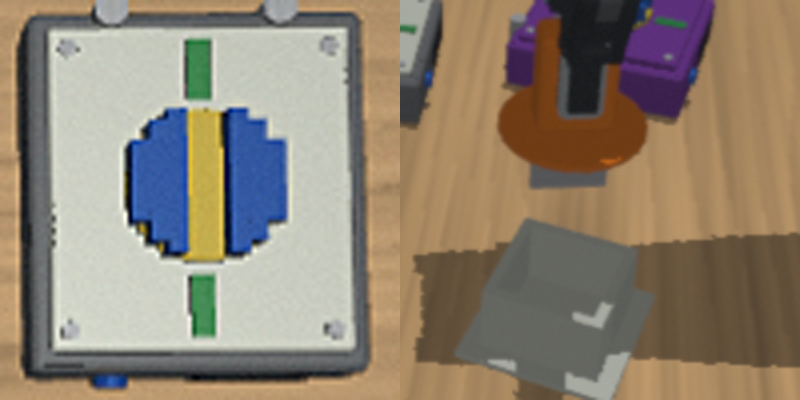

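The top crop shows the slot (205,185) lined up with both green marks (198,70 and 203,305). The side crop shows the upright key straight over the holder, so I lower it.

{"method": "apply_moves", "body": {
  "steps": [
    [[0,0.005,0],[0,0,0],0],
    [[0,0,0.05],[0,0,0],0],
    [[0,0,0.08],[0,0,0],0],
    [[0,0,0.09],[0,0,0],0],
    [[0,0,0.09],[0,0,0],0],
    [[0,0,0.08],[0,0,0],0],
    [[0,0,0.05],[0,0,0],0],
    [[0,0,0],[0,0,0],0]
  ]
}}

```text
clock: 16.3
eef_pos: [0.4377, 0.0743, 0.0885]
tool_rot: [-0.097, 0.995, -0.0, -0.002]
ft_force: [-1.1, -0.0, -0.9]
grip_width: 0.0232
grasp_force: 59.2
```

{"method": "apply_moves", "body": {
  "steps": [
    [[0,0,0],[0,0,0],0],
    [[0,0,0],[0,0,0],0],
    [[0,0,0.01],[0,0,0],0],
    [[0,0,0.01],[0,0,0],0],
    [[0,0,0.01],[0,0,0],0],
    [[0,0,0.01],[0,0,0],0],
    [[0,0,0],[0,0,0],0],
    [[0,0,0],[0,0,0],0]
  ]
}}

```text
clock: 16.97
eef_pos: [0.4394, 0.0745, 0.0826]
tool_rot: [-0.096, 0.995, -0.0, -0.0]
ft_force: [-0.4, -0.1, -2.0]
grip_width: 0.0233
grasp_force: 59.2
```

```bash
python3 -c "
from h import *
rem(.4397,.0743,.0806,191)"
```

```text
t 16.97 p [0.4394 0.0745 0.0826] yaw -168.93 j [ 0.17  0.29 -0.41  0.88  0.   -0.03] w 0.0233 gf 59.2 F [-0.4 -0.1 -2. ] T [ 0.03 -0.03 -0.02]
shift [-0.0011 -0.0012  0.01  ] shift in target frame [-0.0011 -0.0012  0.01  ] turn [ 0.     -0.0001  0.0004]
```

Next, the last 2 mm, then release gradually.

{"method": "apply_moves", "body": {
  "steps": [
    [[0,0,0.005],[0,0,0],0],
    [[0,0,0.004],[0,0,0],0],
    [[0,0,0],[0,0,0],0],
    [[0,0,0],[0,0,0],0],
    [[0,0,0],[0,0,0],0.35],
    [[0,0,0],[0,0,0],0.6],
    [[0,0,0],[0,0,0],1],
    [[0,0,0],[0,0,0],1]
  ]
}}

```text
clock: 17.63
eef_pos: [0.4398, 0.0746, 0.0811]
tool_rot: [-0.097, 0.995, 0.0, 0.0]
ft_force: [-0.1, 0.1, -0.3]
grip_width: 0.0656
grasp_force: 0.0
```

{"method": "apply_moves", "body": {
  "steps": [
    [[0,0,0],[0,0,0],1],
    [[0,0,0],[0,0,0],1],
    [[0,0,-0.03],[0,0,0],1],
    [[0,0,-0.08],[0,0,0],1],
    [[0,0,-0.1],[0,0,0],1],
    [[0,0,-0.15],[0,0,0],1],
    [[0,0,-0.15],[0,0,0],1],
    [[0,0,-0.1],[0,0,0],1]
  ]
}}

```text
clock: 18.3
eef_pos: [0.4404, 0.0747, 0.2061]
tool_rot: [-0.097, 0.995, 0.0, 0.002]
ft_force: [1.0, 0.1, 0.4]
grip_width: 0.0856
grasp_force: 0.0
```

{"method": "apply_moves", "body": {
  "steps": [
    [[0.1,0,0],[0,0,0],1],
    [[0.1,0,0],[0,0,0],1],
    [[0.1,0,0],[0,0,0],1],
    [[0.1,0,0],[0,0,0],1],
    [[0,0,0],[0,0,0],1],
    [[0,0,0],[0,0,0],1],
    [[0,0,0],[0,0,0],1],
    [[0,0,0],[0,0,0],1]
  ]
}}

```text
clock: 18.97
eef_pos: [0.362, 0.0593, 0.2032]
tool_rot: [-0.096, 0.995, 0.0, 0.001]
ft_force: [0.5, -0.0, -0.4]
grip_width: 0.0853
grasp_force: 0.0
```

```bash
python3 - <<'E'
from h import *
s,_=camera("side");t,_=camera("top");rem(.4397,.0743,.2,191)
cv2.imwrite("pics/s3.png",np.hstack([cv2.resize(s,(400,300),interpolation=cv2.INTER_AREA),cv2.resize(t,(400,300),interpolation=cv2.INTER_AREA)])[...,::-1])
E
```

```text
t 19.07 p [0.3618 0.0593 0.2029] yaw -168.92 j [ 0.16  0.   -0.39  1.18  0.   -0.03] w 0.0856 gf 0.0 F [-0.4 -0.5 -0.3] T [-0.    0.03 -0.02]
shift [-0.3965 -0.0013  0.0149] shift in target frame [-0.3965 -0.0007  0.0147] turn [-0.      0.0001  0.0004]
```

View pics/s3.png

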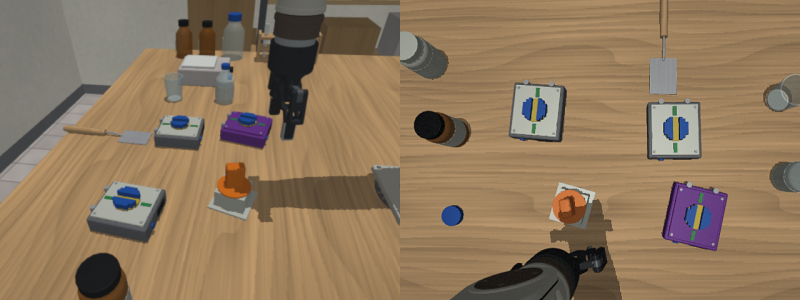

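Both screws are in line with their marks. The key, at side (234,180), needs a closer look for tilt.

```bash
python3 - <<'E'
from h import *
f=np.float32;out=[]
for n,b in(("side",(330,240,430,350)),("top",(230,285,320,370))):
    im,d=camera(n);hsv=cv2.cvtColor(im,cv2.COLOR_RGB2HSV);x0,y0,x1,y1=b
    m=np.zeros(d.shape,bool);m[y0:y1,x0:x1]=cv2.inRange(hsv,(3,150,30),(16,255,255))[y0:y1,x0:x1]>0
    m&=d>0;v,u=np.nonzero(m);P=world(n,np.c_[u,v],d[v,u])
    c=P[(P[:,2]>.03)&(P[:,2]<.062)];t=P[(P[:,2]>.099)&(P[:,2]<.115)]
    A=np.c_[c[:,:2]-c[:,:2].mean(0),np.ones(len(c))]
    print(n,"collar",cv2.minEnclosingCircle(c[:,:2].astype(f)),"plane",np.linalg.lstsq(A,c[:,2],rcond=None)[0],"top",len(t),t.mean(0),cv2.minAreaRect(t[:,:2].astype(f)))
    out.append(cv2.resize(im[y0:y1,x0:x1],(400,400),interpolation=2))
cv2.imwrite("pics/k.png",np.hstack(out)[...,::-1])
E
```

```text
side collar ((0.4399907886981964, 0.07494927942752838), 0.038106948137283325) plane [ 0.00106071 -0.00694712  0.05073142] top 418 [0.43956179 0.07822205 0.1044952 ] ((0.4396674931049347, 0.07522714883089066), (0.04018852114677429, 0.025070521980524063), 13.281621932983398)
top collar ((0.439537912607193, 0.0754576101899147), 0.03787946328520775) plane [ 0.00093808 -0.00277531  0.04865544] top 564 [0.43950641 0.07475614 0.10408313] ((0.4393092393875122, 0.07535883784294128), (0.040376123040914536, 0.024148274213075638), 9.744507789611816)
```

View pics/k.png

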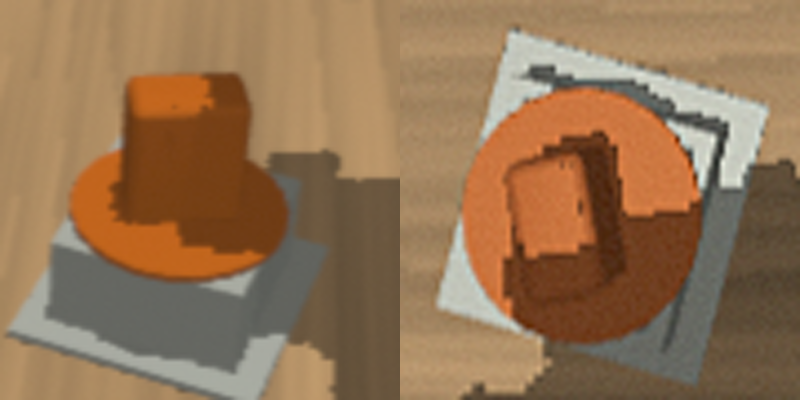

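The crops show the key upright, with its collar level and flat on the rim and centred as it was at the start. The apparent tilt was only shadow.

```bash
python3 -c "
from workcell import bot
print(bot.job_done())"
```

```text
the job is handed in; nothing more can be done
None
```

The open pump's screw is turned home against its stop with the slot in line with the green marks, the key is back upright in its holder, the other pump's screw was left closed, and the job was handed in at about 19 s.

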